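# Fit the battery cover of an electronic door-lock unit

## Task

Close the battery bay of the grey lock unit with its loose white cover: pick the cover up by its blue bar, hook its front lip under the edge of the unit's slot with the back end raised, then pivot it down until the orange spring catch snaps over its back edge and the cover lies flush. The unit's height varies on its levelling screws, so feel your way rather than force it (about 10 N at the back end is enough to snap it; never load the unit with more than 35 N), and leave the other things on the bench where they are.

Things in the scene. Friction and masses are not known exactly. Their poses are not given: they have to be found in the camera images.
- lock_unit: Steel mounting plate of the grey lock unit, screwed to the bench: 150 x 90 x 4 mm, ears to x = +-85 mm. Origin: centre of its underside, on the bench; x points away from the robot, to the end with the orange catch. The grey housing on it covers the same 150 x 90 mm; levelling screws lift it by 0 to 22 mm. This lift is NOT reported: find it by touch. The top face is at z = 40 mm + lift.
- bay_mark (a point): Centre of the lock unit at bench height; same axes. All heights from here are + lift. The bay is open upward, x = -51 to +51.5, |y| < 32 mm; ledges at z = 36 mm carry the cover at its sides (|y| > 24 mm) and back (x > 44 mm). Three cells fill the bay to z = 26 mm. Beside the catch, on the top face: two black guides 8 mm high (x = 56 to 75, |y| = 15 to 19 mm).
- slot_mark (a point): On the plate at bench height, straight below the edge of the slot's roof (x = -51, y = 0 mm from the unit's origin); same axes. The roof is the top face, z = 36 to 40 mm (+ lift), from here 24 mm to the front (-x), plain and full width, good to touch. Below it is a cavity 18 mm deep (-x), 48 mm wide and 24 mm high, open to the bay, for the cover's lip.
- cover_grip (a point): Centre of the blue grip bar on the loose white cover (about 60 g), which lies flat at the start, this point 19 mm up. x: to the cover's back end, z: up out of it. Bar 12 (x) x 40 (y) x 19 mm. Below it the plate: x = -40 to +60, |y| < 30, z = -13.5 to -9.5 mm. Fitted, this point is at x = -10, y = 0, z = 49.5 mm + lift in the lock unit's frame, with about 1 mm play in x, 2 mm in y.
- cover_lip (a point): Middle of the tip of the cover's lip (x = -49, y = 0, z = -17 mm from cover_grip; same axes). The lip is 40 mm wide and 4 mm thick and stands out 9 mm in front of the plate; its top is 1.5 mm lower than the plate's underside. The slot's roof goes into the step above the lip, its edge against the plate's front edge.
- cover: The same cover: origin on the plane of its underside (x = +10, y = 0, z = -19 mm from cover_grip); same axes. Two ribs under the plate (|y| = 18 to 21 mm, to x = +38 mm here) reach as low as the lip, so it lies level.
- catch (a joint): Travel of the orange catch, m: 0 at rest, up to 0.008 pushed back (+x). Spring 2 N + 0.45 N/mm. Nose 28 mm wide, tip 46 mm behind bay_mark, 1 to 2 mm over the top face; from it a slope rises backward at 48 degrees to 7.5 mm. The plate's back edge, pressed down the slope with 6 to 8 N, pushes it back 5 mm, then it snaps forward over the plate.
- cover_switch (a joint): Travel of the small red sprung pin in the back ledge of the bay (x = 48, y = 18 mm, diameter 5 mm), m: 0 while the bay is open, about 0.003 to 0.004 when the cover is fully home and pushes it down (under 1 N).
- pin_tin: flat grey metal tin 57 x 77 x 20 mm, a bystander; origin at the centre of its underside
- nickel_cylinder: nickel lock cylinder 17 x 64 x 29 mm, a bystander; origin at the centre of its underside
- car_key: key with a black head, 76 x 27 x 10 mm, a bystander; origin at the centre of its underside
- black_driver: black screwdriver 26 x 170 x 24 mm, a bystander; origin at the centre of its underside

How it is judged:
By the outcome, as a careful person would: the job done as asked, in the order asked, and still so for the second after the job is handed in, with the robot touching nothing.
It also fails if it takes over 58 s, if anything falls off the work surface, if the arm or the gripper's body presses on something with over 40 N, if the wrist force passes 120 N, or if a joint passes its speed limit or range.

## Robot

A 7-joint arm with a two-finger parallel gripper is mounted at the origin on a cart in front of the work surface, level with it; the furniture and walls round the work are solid. World frame = base frame: x ahead of the robot, y to its left, z up, the work surface at z = 0. Lengths are in m, angles in rad, forces in N, time in s.
With the tool pointing down it reaches from about 0.425 to 0.875 m from the base axis. Payload 4.7 kg.
Tool frame: the origin (TCP) lies at the very end of the fingers, on their centre line; the grasp point (between the pads) lies behind it (ctrl.tcp_to_grasp is the y of the grasp point in the tool frame, in m); y points along the fingers, x is the direction in which the jaws open and shut, and the axes are right-handed (so a half turn about y gives the same grasp; the last joint's range is limited). The gripper opens to 87 mm and grips with 3 to 60 N. Pads are 19 mm wide; open, the fingers measure 117 mm over their backs; the gripper's body (75 mm by 190 mm) begins 51 mm behind the grasp point.
Start: joints at [-1.251, 0.321, -0.07, 1.45, 0.023, 1.371, -0.057], TCP at [0.196, 0.62, 0.223] pointing down, gripper open.
Joint ranges: [-2.86, 2.86], [-0.3, 2.09], [-1.38, 1.24], [0.06, 2.45], [-1.56, 4.7], [0.09, 2.05], [-2.69, 2.69]. Speed limits (rad/s): [2.57, 2.57, 3.14, 3.14, 3.14, 3.14, 3.14].

## Interface

Orientations are given as a rotation vector (axis times angle).
In Python, from bench import ctrl, get_image, workorder gives the robot as it stands.
- The arm moves only by the tool drive_tool, never from a script. Its argument "increments" is text: rows parted by semicolons, each of 5 numbers parted by spaces: the shift along the tool's x, y, z in mm, then the turn about the tool's y in degrees, then the closure in counts, from 0 (fully open) to 255 (shut). In form: tx ty tz yaw fingers; .... A call has 1 to 20 rows; each row shifts and turns the commanded pose from where the row before left it, along the tool's axes as they then stand; what a row does not reach is not made up. A row lasts 1/8 s, in which the tool goes at most 62.5 mm and 10.7 degrees, less where a joint would pass 70% of its speed; a pose out of reach is approached as far as the arm can. A call is refused whole if a number of a shift passes 62.5 or a number of a turn 10.7, either way. A call with a gripper value outside its range is refused whole. The fingers move at their own pace and stop on an object; "squeeze" is the grip in N (left out, the last holds). Time passes only in rows, so rows that do not move let the fingers close. It gives the time, the measured TCP pose, the force and the opening at its end, in the units of the state.
- ctrl.get_state(): the state, without advancing time (a new reading comes with each control period).
- get_image(name): name is "side" or "top"; returns a dict with "img" (420x560x3 uint8, red, green, blue), "mtx" (3x3 intrinsics, pixels), "camera_from_world" (4x4, takes a point from world to camera coordinates). Camera axes: x right, y up, looking along -z (the intrinsics and any distortion apply to the point x, -y, -z); pixel columns grow to the right and rows downward; lengths in m; the calibration is good to about 2 mm. A picture is of the moment at which its call begins. There is no depth.
- workorder.close_job(): hands the job in, once; it reports no verdict.
The state is a dict: "time": time; "joint_positions": joint angles; "qd": joint speeds; "joint_torque": joint torques, N m; "position": TCP position; "tool_rot": TCP orientation; "ft_force": force on the tool from outside, world axes, zero at the start; "torque": the same for the moment, N m; "grip_width": opening from 0.0 (shut) to 1.0 (fully open).
Only numpy, scipy, OpenCV 4.12 (cv2) and the standard library are available. Lean on these libraries where they do the work, as an engineer would, in place of code of your own. Each camera call takes 0.05 s, during which the arm holds its last target.

## Working session

There is one attempt and no reset: what is moved stays moved. The work goes in short steps, Python scripts to look and compute and a tool call to move; the robot and the scene stay as the last step left them, time stands still between calls to the robot, and variables do not carry over. Pictures are saved under pics/ and viewed, and the job is handed in when it is done.

Besides the shell and the picture viewer there is one more tool, called after ">>>" as name(argument=value, ...) on one line, values as JSON. drive_tool: Moves the arm, as the interface text tells. Its arguments: {"type":"object","properties":{"increments":{"type":"string"},"squeeze":{"type":"number"}},"required":["increments"]}

```bash
ls; mkdir -p pics; python3 - <<'E'
from bench import ctrl,get_image
import cv2
print(ctrl.get_state(), ctrl.tcp_to_grasp)
for n in("side","top"):
    d=get_image(n); cv2.imwrite(f"pics/{n}0.png",d["img"][:,:,::-1]); print(n,d["mtx"],d["camera_from_world"],[k for k in d])
E
```

```text
pics
{'time': 0.0, 'joint_positions': array([-1.25091428,  0.32179274, -0.0700875 ,  1.45168835,  0.02257933,
        1.37078403, -0.05692844]), 'qd': array([ 3.88232968e-05,  1.39976505e-03, -1.30234687e-03, -2.41645133e-04,
        9.15545748e-04,  3.10752849e-04,  6.27313842e-04]), 'joint_torque': array([-2.63482752e-04, -4.91284525e+01, -4.04180037e-01, -3.12524915e+01,
       -6.40406320e-02,  4.40571865e-02,  1.82085441e-04]), 'position': array([0.19554699, 0.61930517, 0.22147448]), 'tool_rot': array([-1.33968786, -0.98000227,  0.98244808]), 'ft_force': array([ 0.27116028, -0.53452853,  0.75889631]), 'torque': array([ 0.0798611 , -0.02897717, -0.06154501]), 'grip_width': 1.0036241700880615} -0.0187
side [[500.12837933   0.         278.62487292]
 [  0.         500.12837933 205.66916499]
 [  0.           0.           1.        ]] [[-0.99921178 -0.03708987 -0.01414758  0.43687795]
 [ 0.01115267 -0.60433234  0.79665428  0.25430812]
 [-0.03809764  0.79586856  0.60426964 -1.29027831]
 [ 0.          0.          0.          1.        ]] ['img', 'mtx', 'camera_from_world']
top [[449.99125814   0.         281.62459507]
 [  0.         449.99125814 212.1240951 ]
 [  0.           0.           1.        ]] [[ 0.008958   -0.99960846  0.02650799  0.47223362]
 [ 0.99868693  0.01028062  0.05018697 -0.42686366]
 [-0.05043984  0.02602361  0.998388   -0.9015797 ]
 [ 0.          0.          0.          1.        ]] ['img', 'mtx', 'camera_from_world']
```

View pics/side0.png

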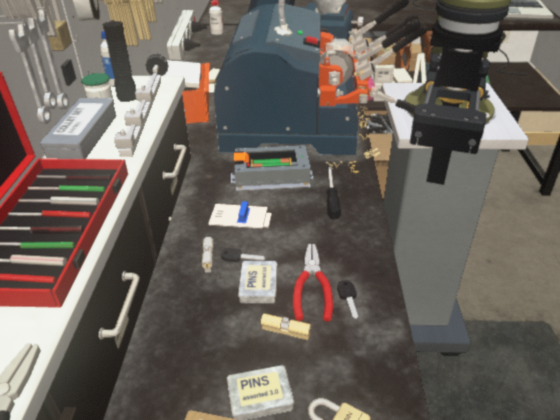

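View pics/top0.png

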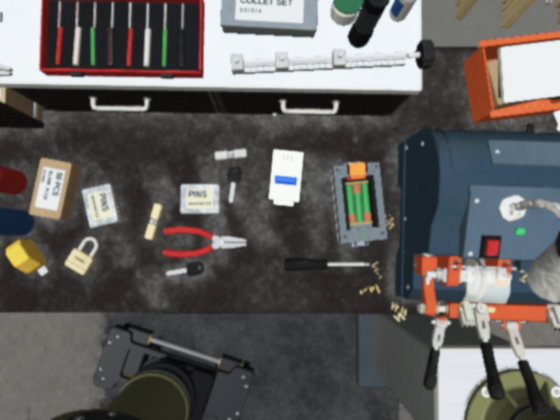

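Top view: the cover is at about (286,178) with its blue bar at (287,181). The unit is at about (358,202), catch toward the top at (357,170). Next I'll enlarge both.

```bash
python3 - <<'E'
import cv2
a=cv2.imread("pics/top0.png"); cv2.imwrite("pics/topz.png",cv2.resize(a[140:255,260:410],None,fx=5.2,fy=5.2,interpolation=cv2.INTER_CUBIC))
a=cv2.imread("pics/side0.png"); cv2.imwrite("pics/sidez.png",cv2.resize(a[135:240,195:345],None,fx=5.2,fy=5.2,interpolation=cv2.INTER_CUBIC))
E
```

```text
(no output)
```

View pics/topz.png

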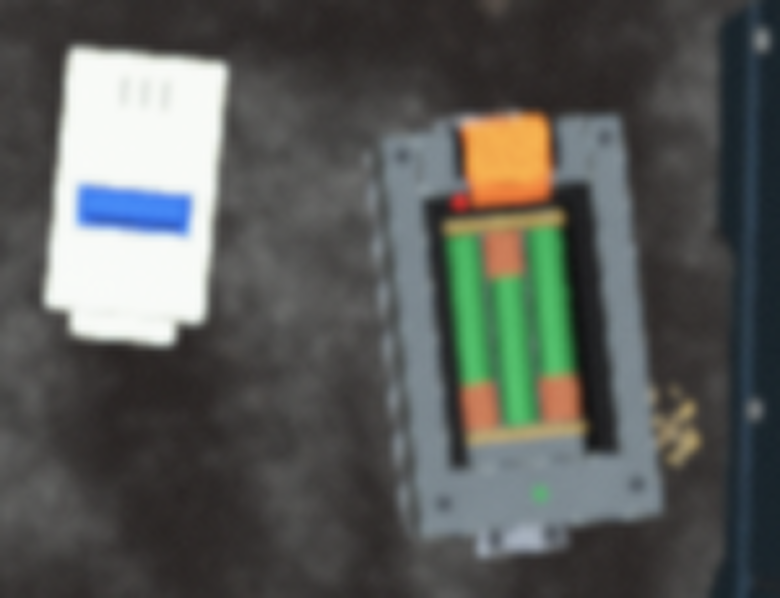

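View pics/sidez.png

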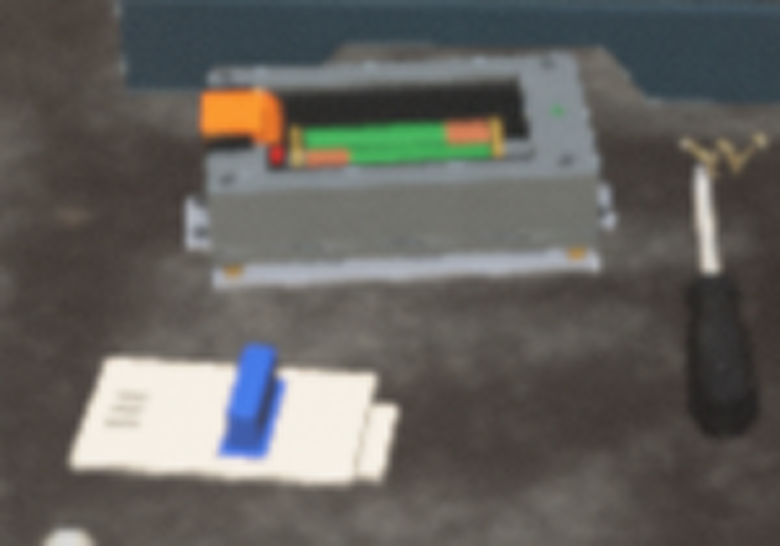

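```bash
cat > h.py <<'E'
import numpy as np
CAL={"side":(np.array([[500.12837933,0,278.62487292],[0,500.12837933,205.66916499],[0,0,1]]),np.array([[-0.99921178,-0.03708987,-0.01414758,0.43687795],[0.01115267,-0.60433234,0.79665428,0.25430812],[-0.03809764,0.79586856,0.60426964,-1.29027831]])),
"top":(np.array([[449.99125814,0,281.62459507],[0,449.99125814,212.1240951],[0,0,1]]),np.array([[0.008958,-0.99960846,0.02650799,0.47223362],[0.99868693,0.01028062,0.05018697,-0.42686366],[-0.05043984,0.02602361,0.998388,-0.9015797]]))}
def proj(cam,P):
    K,T=CAL[cam]; c=T[:,:3]@np.asarray(P)+T[:,3]; c=np.array([c[0],-c[1],-c[2]]); u=K@c; return u[:2]/u[2]
def unz(zx,zy,ox,oy,f=5.2): return np.array([(zx+.5)/f-.5+ox,(zy+.5)/f-.5+oy])
E
python3 - <<'E'
from h import *
from scipy.optimize import least_squares
T=lambda x,y:("top",unz(x,y,260,140)); S=lambda x,y:("side",unz(x,y,195,135))
pt=9.5
cov=[(T(72,47),60,30,pt),(T(227,65),60,-30,pt),(T(205,325),-40,-30,pt),(T(45,307),-40,30,pt),(T(70,335),-49,20,4),(T(173,346),-49,-20,4),
(S(106,357),60,-30,pt),(S(70,467),60,30,pt),(S(376,373),-40,-30,pt),(S(352,484),-40,30,pt),(S(400,405),-49,-20,4),(S(383,481),-49,20,4),
(T(77,186),6,20,28.5),(T(190,195),6,-20,28.5)]
L=None
unit=[(T(380,137),75,45,'t'),(T(621,116),75,-45,'t'),(T(662,512),-75,-45,'t'),(T(420,535),-75,45,'t'),
(T(476,558),-85,None,0)][:4]+[(S(208,180),75,45,'t'),(S(601,172),-75,45,'t'),(S(577,54),-75,-45,'t'),(S(210,72),75,-45,'t'),(S(215,289),75,45,0),(S(600,270),-75,45,0)]
def run(obs,lift,cams=("side","top"),p0=(.5,.45,0,10)):
    obs=[o for o in obs if o[0][0] in cams]
    def r(p):
        o=[]
        c,s=np.cos(p[2]),np.sin(p[2])
        for (cam,uv),x,y,z in obs:
            if z=='t': z=40+p[3]
            P=[p[0]+(c*x-s*y)/1e3,p[1]+(s*x+c*y)/1e3,z/1e3]
            o+=list(proj(cam,P)-uv)
        return np.array(o+([] if lift else [p[3]-10]))
    q=least_squares(r,p0,x_scale=[.01,.01,.1,10]); print(cams,np.round(q.x,4),"deg",np.degrees(q.x[2]));print(np.round(q.fun[:2*len(obs)].reshape(-1,2),1).tolist())
for nm,o,l in(("cover",cov,0),("unit",unit,1)):
    print(nm)
    for c in (("side","top"),("side",),("top",)): run(o,l,c)
E
```

```text
cover
('side', 'top') [ 0.4855  0.4704 -0.0849 10.    ] deg -4.865941823129147
[[-0.6, 1.0], [-0.8, 0.5], [-1.1, -0.3], [-0.1, 0.3], [-0.4, 0.0], [-0.5, -0.2], [0.1, -0.1], [-0.3, -1.6], [-0.2, 0.1], [-0.2, -1.2], [-0.7, -0.2], [-0.4, -1.4], [1.0, 0.1], [-0.5, 0.3]]
('side',) [ 0.4849  0.4727 -0.0794 10.    ] deg -4.551535439637102
[[0.2, 0.7], [-0.0, -0.6], [0.1, 0.8], [0.2, -0.4], [-0.4, 0.4], [0.0, -0.7]]
('top',) [ 0.486   0.4697 -0.087  10.    ] deg -4.987204420134479
[[-0.1, 0.8], [-0.4, 0.3], [-0.8, -0.5], [0.2, 0.0], [-0.1, -0.2], [-0.1, -0.4], [1.4, -0.2], [-0.1, 0.1]]
unit
('side', 'top') [0.4401 0.3264 0.1    6.2947] deg 5.727092965831156
[[0.3, 0.2], [-0.0, 0.3], [-0.1, 1.2], [0.2, 1.0], [-0.7, 1.8], [-0.1, -0.2], [-0.3, -0.6], [-0.7, -0.9], [-0.5, 0.0], [-0.5, 0.2]]
('side',) [0.4391 0.3255 0.093  5.799 ] deg 5.326269197832658
[[-0.3, 1.6], [0.2, -0.1], [0.3, -0.5], [-0.1, -1.0], [-0.1, -0.3], [-0.1, 0.1]]
('top',) [0.4418 0.3256 0.1019 1.1213] deg 5.841033478387936
[[0.3, -0.2], [-0.3, -0.2], [-0.2, 0.2], [0.3, 0.1]]
```

```bash
python3 - <<'E'
from h import *
from scipy.spatial.transform import Rotation as R
from bench import ctrl
s=ctrl.get_state(); print(np.round(R.from_rotvec(s['tool_rot']).as_matrix(),4), s['position'])
import cv2
a=cv2.imread("pics/side0.png"); 
b=cv2.resize(a[90:210,190:390],None,fx=4,fy=4,interpolation=cv2.INTER_CUBIC)
# draw grid at z levels: line at unit's x centre, various y for z 0,50,120
def line(P,Q,c):
    p,q=[((proj("side",v)-[190,90]+.5)*4).astype(int) for v in(P,Q)]; cv2.line(b,tuple(map(int,p)),tuple(map(int,q)),c,1)
line((.36,.23,0),(.52,.23,0),(0,0,255))
line((.36,.231,.115),(.52,.231,.115),(0,255,255))
for x in(.40,.48): line((x,.231,0),(x,.231,.115),(255,0,255))
cv2.imwrite("pics/mach.png",b)
a=cv2.imread("pics/top0.png"); 
b2=cv2.resize(a[110:310,300:480],None,fx=3,fy=3,interpolation=cv2.INTER_CUBIC)
def line2(P,Q,c):
    p,q=[((proj("top",v)-[300,110]+.5)*3).astype(int) for v in(P,Q)]; cv2.line(b2,tuple(map(int,p)),tuple(map(int,q)),c,1)
line2((.36,.23,0),(.52,.23,0),(0,0,255)); line2((.36,.231,.115),(.52,.231,.115),(0,255,255))
cv2.imwrite("pics/mach2.png",b2)
E
```

```text
[[ 3.011e-01 -4.000e-04 -9.536e-01]
 [ 9.536e-01 -1.700e-03  3.011e-01]
 [-1.700e-03 -1.000e+00 -1.000e-04]] [0.19561848 0.61936162 0.22156448]
```

View pics/mach.png

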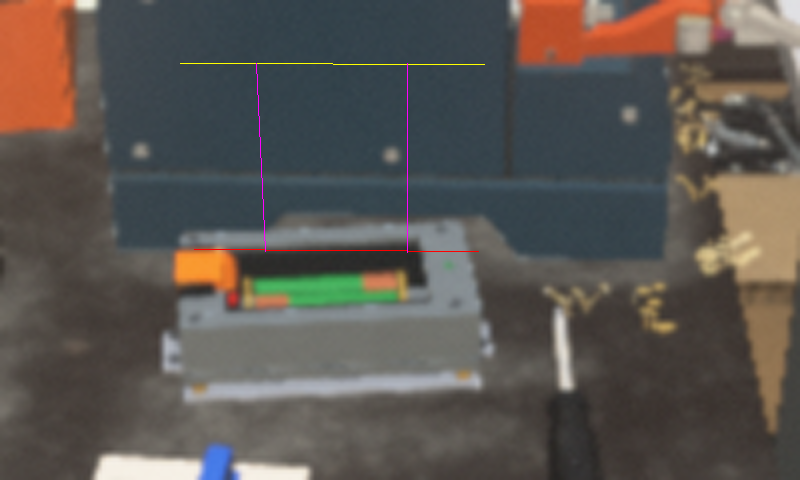

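View pics/mach2.png

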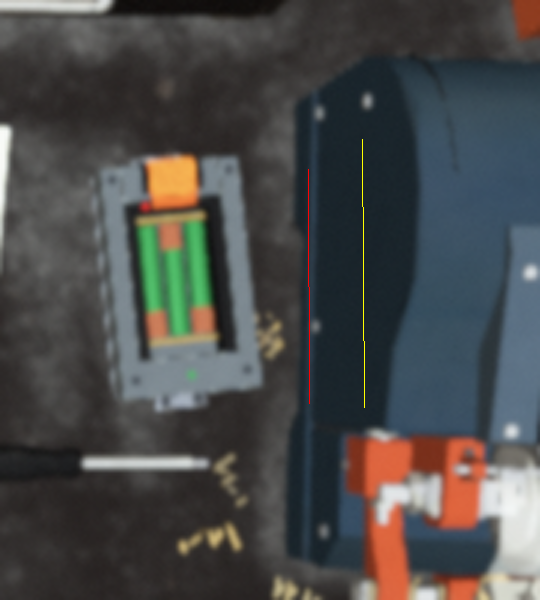

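```bash
python3 - <<'E'
from h import *
from scipy.optimize import least_squares
def tri(s,t):
    q=least_squares(lambda P:np.r_[proj("side",P)-s,proj("top",P)-t],[.45,.24,.08]); return np.round(q.x,4),np.round(q.fun,1)
S=lambda x,y:unz(x,y,190,90,4); T=lambda x,y:unz(x,y,300,110,3)
print(tri(S(391,155),T(316,326)));print(tri(S(140,151),T(319,112)));print(tri(S(629,114),T(323,531)))
import cv2
a=cv2.imread("pics/side0.png"); cv2.imwrite("pics/m3.png",cv2.resize(a[0:165,200:400],None,fx=3.6,fy=3.6,interpolation=cv2.INTER_CUBIC))
a=cv2.imread("pics/top0.png"); cv2.imwrite("pics/m4.png",cv2.resize(a[300:420,80:300],None,fx=3.5,fy=3.5,interpolation=cv2.INTER_CUBIC))
E
```

```text
(array([0.4092, 0.2455, 0.0687]), array([-0.3, -0. , -0. ,  0.3]))
(array([0.5444, 0.243 , 0.0691]), array([-0.4, -0. ,  0. ,  0.4]))
(array([0.2846, 0.2502, 0.0959]), array([-0.3,  0. , -0. ,  0.3]))
```

View pics/m3.png

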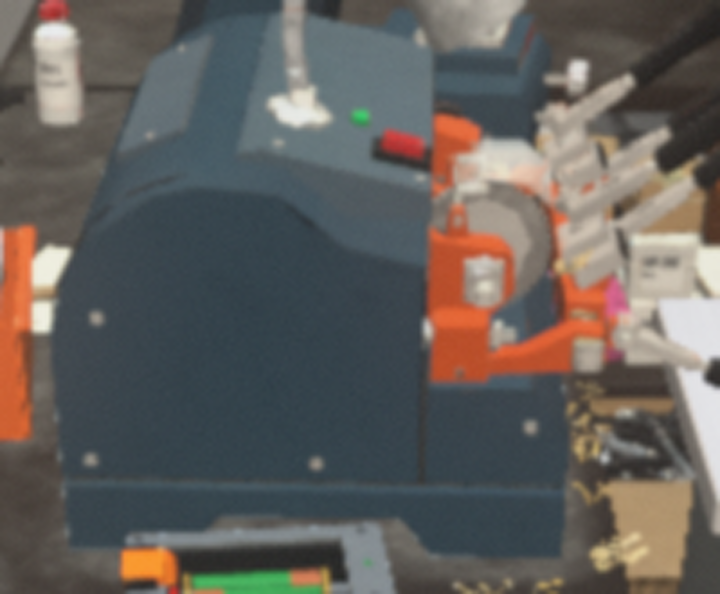

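View pics/m4.png

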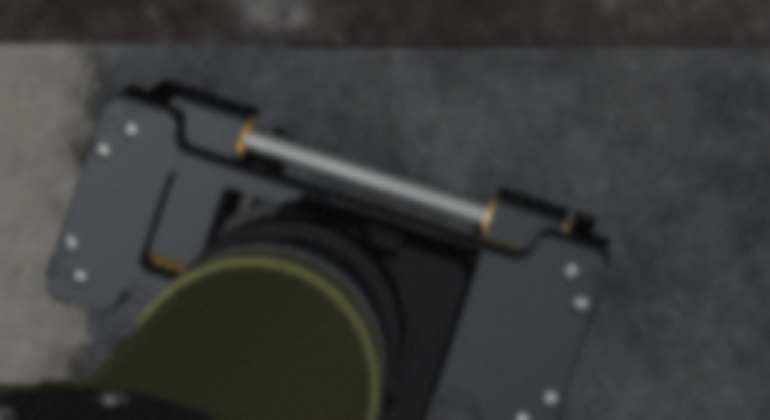

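```bash
cat >> h.py <<'E'
def plan(p0,a0,p1,a1,n):
    """equal world steps, n rows; a=tool x azimuth deg; tool y down"""
    d=(np.array(p1)-np.array(p0))*1e3/n; dy=-(a1-a0)/n; a=np.radians(a0); out=[]
    for k in range(n):
        ex=np.array([np.cos(a),np.sin(a),0]); ez=np.array([-np.sin(a),np.cos(a),0])
        out.append((d@ex,-d[2],d@ez,dy)); a-=np.radians(dy)
    return out
def pr(rows,f): print("; ".join("%.1f %.1f %.1f %.1f %d"%(*r,f) for r in rows))
def st():
    from bench import ctrl
    from scipy.spatial.transform import Rotation as R
    s=ctrl.get_state(); M=R.from_rotvec(s['tool_rot']).as_matrix()
    return s,s['position'],np.degrees(np.arctan2(M[1,0],M[0,0]))
E
python3 - <<'E'
from h import *
s,p,a=st(); pr(plan(p,a,(.4855,.470,.06),-4.9,10),120)
E
```

```text
-5.5 16.2 -32.1 7.7 120; -1.1 16.2 -32.6 7.7 120; 3.3 16.2 -32.4 7.7 120; 7.6 16.2 -31.7 7.7 120; 11.8 16.2 -30.4 7.7 120; 15.8 16.2 -28.5 7.7 120; 19.5 16.2 -26.1 7.7 120; 22.8 16.2 -23.3 7.7 120; 25.8 16.2 -20.0 7.7 120; 28.2 16.2 -16.4 7.7 120
```

>>> drive_tool(increments="-5.5 12 -32.1 7.7 120; -1.1 12 -32.6 7.7 120; 3.3 12 -32.4 7.7 120; 7.6 12 -31.7 7.7 120; 11.8 12 -30.4 7.7 120; 15.8 12 -28.5 7.7 120; 19.5 12 -26.1 7.7 120; 22.8 12 -23.3 7.7 120; 25.8 12 -20 7.7 120; 28.2 12 -16.4 7.7 120; 0 0 0 0 120; 0 0 0 0 120", squeeze=15)

```text
time: 1.6
position: [0.4851, 0.4721, 0.1022]
tool_rot: [-1.57, 0.062, -0.06]
ft_force: [-1.0, 0.0, 0.4]
grip_width: 0.529
```

```bash
python3 - <<'E'
from h import *
from bench import get_image
import cv2
s,p,a=st(); print(s['time'],p,a,s['grip_width'],s['ft_force'],s['joint_positions'])
d=get_image("side"); cv2.imwrite("pics/s1.png",cv2.resize(d["img"][100:280,150:390,::-1],None,fx=3.3,fy=3.3,interpolation=cv2.INTER_CUBIC))
E
```

```text
1.6 [0.4850982  0.47206536 0.10222464] -4.439244988449073 0.528506901762557 [-0.96051972  0.04451199  0.43311945] [-1.00348949  0.45797838  0.25567229  1.52751634 -0.12261343  1.17250212
 -0.80283214]
```

View pics/s1.png

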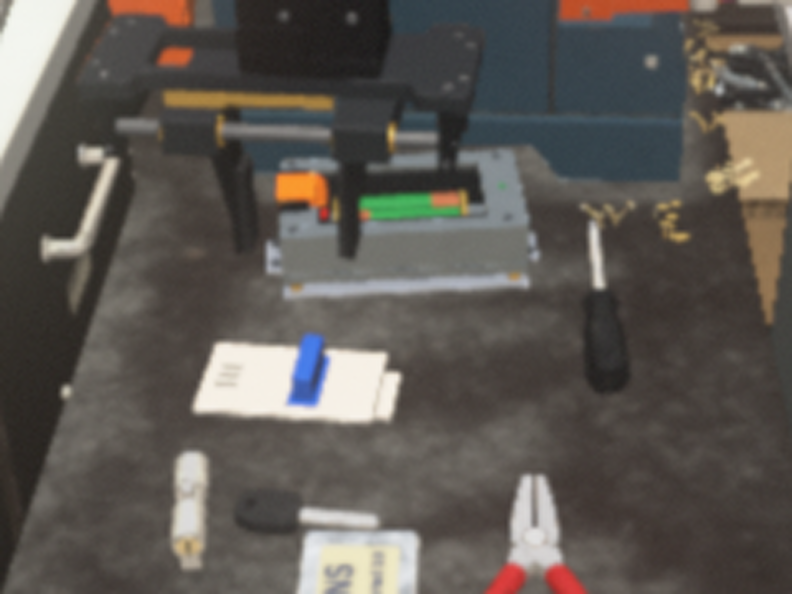

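```bash
python3 - <<'E'
from h import *
s,p,a=st()
e=np.array([np.cos(np.radians(a)),np.sin(np.radians(a)),0])
for k in(-.023,0,.023): print((proj("side",p+k*e)-[150,100]+.5)*3.3)
pr(plan(p,a,(.4855,.4700,.0125),-4.9,5),120)
E
```

```text
[343.35616716 246.90704063]
[300.24970538 244.68010079]
[257.36759437 242.46475122]
0.2 18.0 -0.5 0.1 120; 0.2 18.0 -0.5 0.1 120; 0.2 18.0 -0.5 0.1 120; 0.2 18.0 -0.5 0.1 120; 0.2 18.0 -0.5 0.1 120
```

>>> drive_tool(increments="0.2 18 -0.5 0.1 120; 0.2 18 -0.5 0.1 120; 0.2 18 -0.5 0.1 120; 0.2 18 -0.5 0.1 120; 0.2 18 -0.5 0.1 120; 0 0 0 0 120; 0 0 0 0 120")

```text
time: 2.52
position: [0.4868, 0.4688, 0.0122]
tool_rot: [-1.57, 0.069, -0.069]
ft_force: [-0.1, 0.4, 0.3]
grip_width: 0.532
```

```bash
python3 - <<'E'
from h import *
from bench import get_image
import cv2
s,p,a=st(); print(s['time'],p,a,s['grip_width'],s['ft_force'])
d=get_image("side"); cv2.imwrite("pics/s2.png",cv2.resize(d["img"][140:260,190:330,::-1],None,fx=5,fy=5,interpolation=cv2.INTER_CUBIC))
E
```

```text
2.525 [0.48684043 0.46882275 0.01220302] -5.025946140709115 0.5315572219317346 [-0.06136724  0.43800488  0.28370042]
```

View pics/s2.png

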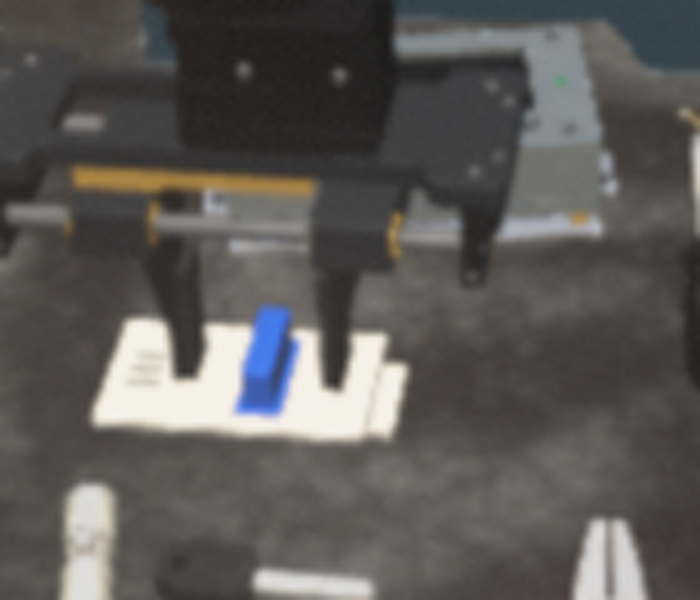

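The bar is between the fingertips (bar at about (265,360), tips at (187,375) and (335,388)), so I'll close.

>>> drive_tool(increments="0 0 0 0 255; 0 0 0 0 255; 0 0 0 0 255; 0 0 0 0 255; 0 0 0 0 255; 0 0 0 0 255", squeeze=20)

```text
time: 3.32
position: [0.4867, 0.469, 0.0126]
tool_rot: [-1.57, 0.069, -0.069]
ft_force: [-0.4, -0.2, 0.5]
grip_width: 0.134
```

>>> drive_tool(increments="0 -15 0 0 255; 0 -25 0 0 255; 0 -25 0 0 255; 0 -25 0 0 255; 0 0 0 0 255; 0 0 0 0 255")

```text
time: 4.08
position: [0.4865, 0.4686, 0.1021]
tool_rot: [-1.57, 0.069, -0.068]
ft_force: [0.1, -0.6, -1.0]
grip_width: 0.138
```

```bash
python3 - <<'E'
from h import *
from bench import get_image
import cv2
s,p,a=st(); print(s['time'],p,a,s['grip_width'],s['ft_force'],s['torque'])
d=get_image("side"); cv2.imwrite("pics/s3.png",cv2.resize(d["img"][120:260,180:340,::-1],None,fx=4.5,fy=4.5,interpolation=cv2.INTER_CUBIC))
d=get_image("top"); cv2.imwrite("pics/t3.png",cv2.resize(d["img"][130:260,250:410,::-1],None,fx=4.5,fy=4.5,interpolation=cv2.INTER_CUBIC))
E
```

```text
4.075 [0.48646132 0.46862394 0.1020535 ] -5.021221358574699 0.13829276973303573 [ 0.13305345 -0.59783973 -0.96450675] [-0.05809015  0.04009832 -0.00637992]
```

View pics/s3.png

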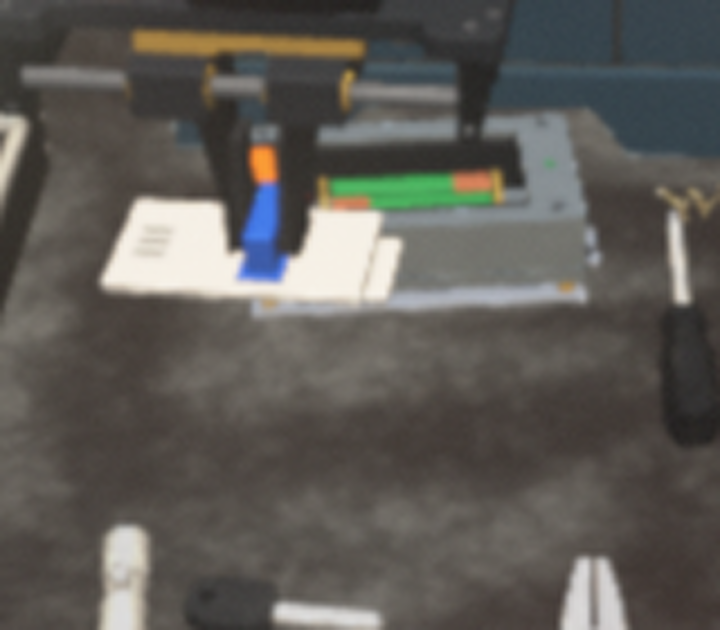

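View pics/t3.png

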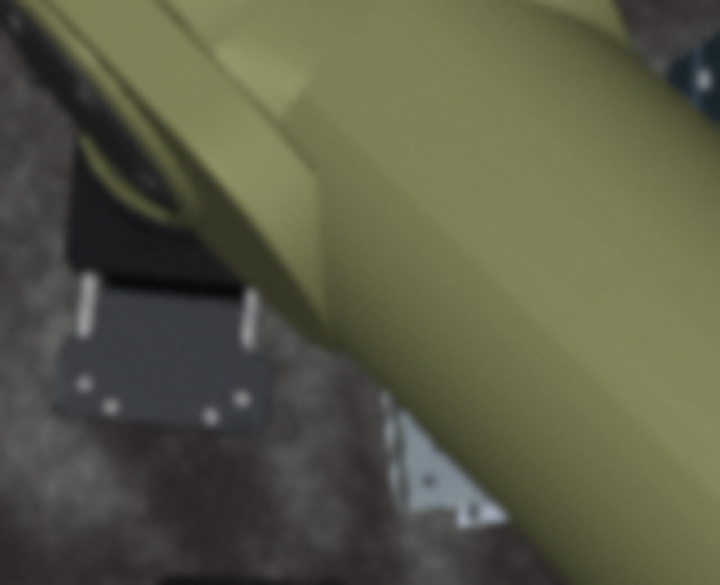

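```bash
python3 - <<'E'
from h import *
from scipy.optimize import least_squares
T=lambda x,y:("top",unz(x,y,260,140)); S=lambda x,y:("side",unz(x,y,195,135))
pt=9.5
cov=[(T(72,47),60,30,pt),(T(227,65),60,-30,pt),(T(205,325),-40,-30,pt),(T(45,307),-40,30,pt),(T(70,335),-49,20,4),(T(173,346),-49,-20,4),
(S(106,357),60,-30,pt),(S(70,467),60,30,pt),(S(376,373),-40,-30,pt),(S(352,484),-40,30,pt),(S(400,405),-49,-20,4),(S(383,481),-49,20,4),
(T(77,186),6,20,28.5),(T(190,195),6,-20,28.5),(T(188,236),-6,-20,28.5),(T(80,226),-6,20,28.5)]
unit=[(T(380,137),75,45,'t'),(T(621,116),75,-45,'t'),(T(662,512),-75,-45,'t'),(T(420,535),-75,45,'t')]+[(S(601,172),-75,45,'t'),(S(577,54),-75,-45,'t'),(S(210,72),75,-45,'t'),(S(215,289),75,45,0),(S(600,270),-75,45,0)]
for L in (None,0,3,6):
  def r(p):
    o=[]; off={"side":p[7:9],"top":p[9:11]}
    for obs,q in((cov,p[:3]),(unit,p[3:6])):
        c,s=np.cos(q[2]),np.sin(q[2])
        for (cam,uv),x,y,z in obs:
            if z=='t': z=40+p[6]
            o+=list(proj(cam,[q[0]+(c*x-s*y)/1e3,q[1]+(s*x+c*y)/1e3,z/1e3])+off[cam]-uv)
    return np.r_[o,p[7:]/1.0*.7, [] if L is None else (p[6]-L)*10]
  q=least_squares(r,[.48,.47,0,.44,.33,.1,3,0,0,0,0],x_scale=[.01,.01,.1,.01,.01,.1,5,1,1,1,1]); p=q.x
  print(L,2*q.cost,np.round(p,4),np.round((p[3:5]-p[:2])*1e3,1),np.degrees(p[[2,5]]))
E
```

```text
None 16.21166808347151 [ 0.4853  0.4715 -0.0842  0.4406  0.3276  0.1026  5.7081  0.3863  0.125
  0.782  -0.1104] [ -44.7 -143.9] [-4.82641484  5.87839001]
0 26.09632582957942 [ 0.4852  0.4729 -0.0846  0.4409  0.3271  0.1053  0.0173  0.4375 -0.6718
  1.3523 -0.1537] [ -44.4 -145.8] [-4.8474283   6.03180373]
3 18.44537995373386 [ 0.4853  0.4722 -0.0844  0.4407  0.3274  0.1039  3.0082  0.4106 -0.256
  1.0569 -0.1312] [ -44.5 -144.8] [-4.83640206  5.95123697]
6 16.237723055645816 [ 0.4853  0.4714 -0.0842  0.4406  0.3276  0.1025  5.9991  0.3837  0.1664
  0.7519 -0.1081] [ -44.7 -143.8] [-4.8253366   5.87053155]
```

```bash
python3 - <<'E'
from h import *
s,p,a=st()
b=np.radians(5.9); U=np.array([.4414,.325])
g=U+.002*np.array([np.cos(b),np.sin(b)]); print(g)
pr(plan(p,a,(*g,.100),5.9,8),255)
E
```

```text
[0.44338941 0.32520559]
-3.8 0.1 -18.3 -1.4 255; -4.2 0.1 -18.2 -1.4 255; -4.6 0.1 -18.1 -1.4 255; -5.0 0.1 -18.0 -1.4 255; -5.5 0.1 -17.8 -1.4 255; -5.9 0.1 -17.7 -1.4 255; -6.3 0.1 -17.6 -1.4 255; -6.7 0.1 -17.4 -1.4 255
```

>>> drive_tool(increments="-3.8 0.1 -18.3 -1.4 255; -4.2 0.1 -18.2 -1.4 255; -4.6 0.1 -18.1 -1.4 255; -5 0.1 -18 -1.4 255; 0 0 0 0 255")

```text
time: 4.8
position: [0.4653, 0.3956, 0.1012]
tool_rot: [-1.572, -0.005, 0.007]
ft_force: [0.2, 0.6, -0.2]
grip_width: 0.137
```

```bash
python3 - <<'E'
from h import *
from bench import get_image
import cv2
s,p,a=st(); print(s['time'],p,a,s['grip_width'],s['ft_force'],s['torque'])
d=get_image("side"); cv2.imwrite("pics/s4.png",cv2.resize(d["img"][:,:,::-1],None,fx=1.4,fy=1.4))
E
```

```text
4.8 [0.46531861 0.39556845 0.10124246] 0.45820532548585435 0.13711938484134686 [ 0.24377473  0.57884543 -0.23742226] [-0.09795239  0.01240276 -0.02526068]
```

View pics/s4.png

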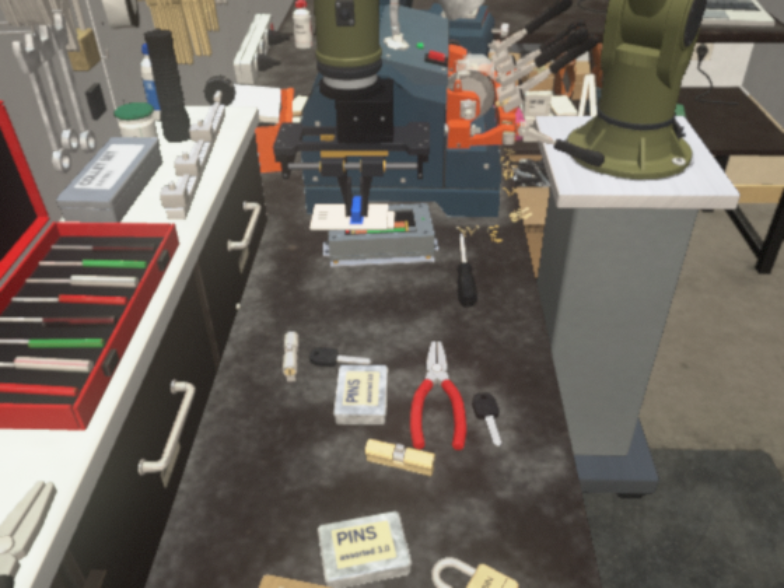

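The arm clears the machine and the cover, at about (350,215), hangs level over the unit's near side. I'll carry on to the hover point.

>>> drive_tool(increments="-5.5 0.1 -17.8 -1.4 255; -5.9 0.1 -17.7 -1.4 255; -6.3 0.1 -17.6 -1.4 255; -6.7 0.1 -17.4 -1.4 255; 0 0 0 0 255; 0 0 0 0 255")

```text
time: 5.6
position: [0.4446, 0.3268, 0.102]
tool_rot: [-1.568, -0.085, 0.084]
ft_force: [0.1, 0.7, -0.8]
grip_width: 0.136
```

```bash
cat > snap.py <<'E'
import sys
from h import *
from bench import get_image
import cv2
s,p,a=st(); print(s['time'],np.round(p,4),round(a,2),round(s['grip_width'],3),np.round(s['ft_force'],1),np.round(s['torque'],2))
n=sys.argv[1]
d=get_image("side"); cv2.imwrite(f"pics/{n}.png",cv2.resize(d["img"][95:215,215:345,::-1],None,fx=5,fy=5,interpolation=cv2.INTER_CUBIC))
if len(sys.argv)>2:
    d=get_image("top"); cv2.imwrite(f"pics/{n}t.png",cv2.resize(d["img"][140:260,310:430,::-1],None,fx=5,fy=5,interpolation=cv2.INTER_CUBIC))
E
python3 snap.py s5 1
```

```text
5.6 [0.4446 0.3268 0.102 ] 6.19 0.136 [ 0.1  0.7 -0.8] [-0.1   0.11 -0.04]
```

View pics/s5.png

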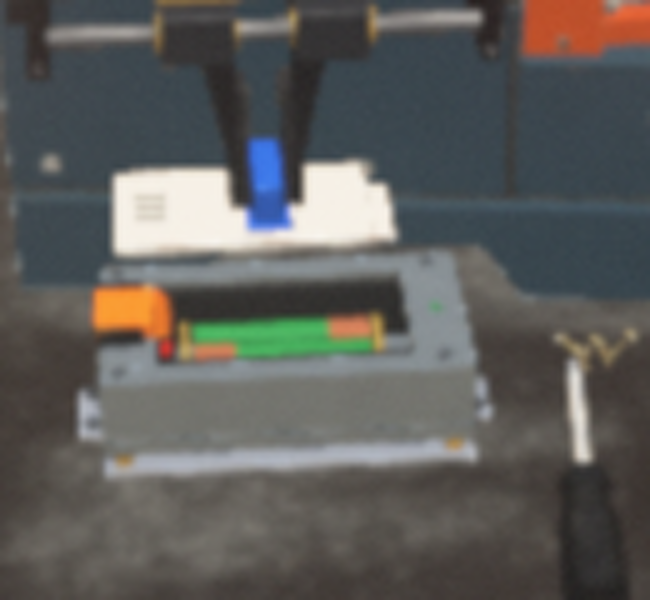

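View pics/s5t.png

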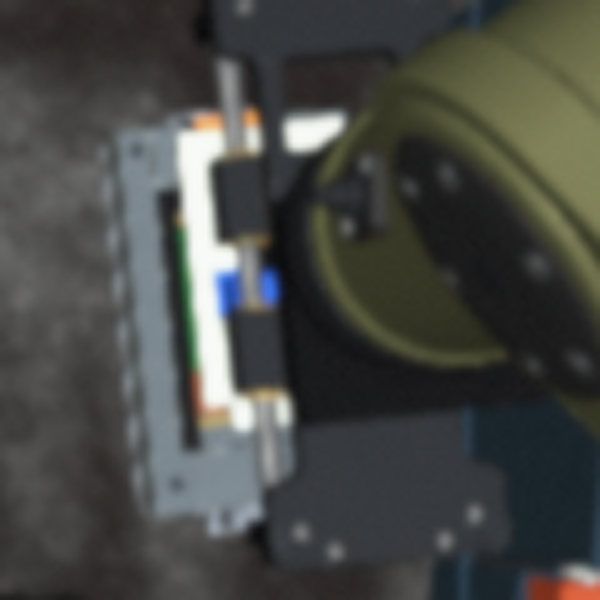

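```bash
cat > fitc.py <<'E'
from h import *
from scipy.optimize import least_squares
OFF={"side":np.array([.386,.125]),"top":np.array([.78,-.11])}
U=np.array([.4406,.3276]); UY=np.radians(5.88)
def fit(obs,ztop,fixz=True,yaw=None):
    def r(p):
        c,s=np.cos(p[2]),np.sin(p[2]); o=[]
        for (cam,uv),x,y,z in obs: o+=list(proj(cam,[p[0]+(c*x-s*y)/1e3,p[1]+(s*x+c*y)/1e3,p[3]+z/1e3])+OFF[cam]-uv)
        return np.r_[o,(p[3]-ztop)*(1e4 if fixz else 100), 0 if yaw is None else (p[2]-np.radians(yaw))*1000]
    q=least_squares(r,[U[0],U[1],.1,ztop],x_scale=[.01,.01,.1,.01]); p=q.x
    d=p[:2]-U; c,s=np.cos(UY),np.sin(UY)
    print("cover",np.round(p,4),"yaw",round(np.degrees(p[2]),2),"in unit mm",np.round([1e3*(c*d[0]+s*d[1]),1e3*(-s*d[0]+c*d[1])],1)); print(np.round(q.fun[:2*len(obs)].reshape(-1,2),1).tolist())
S=lambda x,y:("side",unz(x,y,215,95,5)); T=lambda x,y:("top",unz(x,y,310,140,5))
E
python3 - <<'E'
from fitc import *
side=[(S(113,173),60,-30,0),(S(113,255),60,30,0-4),(S(397,240),-49,20,-9.5),(S(362,160),-40,-30,0),(S(385,183),-49,-20,-5.5)]
top=[(T(181,137),60,30,0),(T(204,409),-40,30,0),(T(217,277),6,20,19),(T(222,313),-6,20,19)]
fit(side+top,.0991); fit(side,.0991); fit(top,.0991,yaw=6.0); fit(side+top,.0991,False)
E
```

```text
cover [0.4448 0.3307 0.105  0.0991] yaw 6.02 in unit mm [4.5 2.7]
[[0.4, 0.3], [0.6, 0.8], [-0.1, 1.0], [0.2, 0.7], [0.5, 0.7], [-1.5, -0.4], [-0.4, -0.1], [1.8, -0.4], [1.5, -0.8]]
cover [0.4456 0.3279 0.1099 0.0991] yaw 6.3 in unit mm [ 5.  -0.2]
[[0.1, -0.3], [0.4, 0.1], [-0.4, 0.3], [-0.2, -0.0], [0.1, -0.0]]
cover [0.4441 0.3314 0.1047 0.0991] yaw 6.0 in unit mm [3.8 3.4]
[[-1.8, 0.0], [-0.8, 0.3], [1.4, 0.1], [1.1, -0.4]]
cover [0.4447 0.3318 0.1047 0.1012] yaw 6.0 in unit mm [4.5 3.7]
[[0.4, -0.3], [0.6, 0.1], [0.0, 0.4], [0.3, 0.0], [0.6, 0.0], [-1.8, -0.5], [-0.8, -0.0], [1.4, -0.4], [1.1, -0.8]]
```

>>> drive_tool(increments="-1.2 5 -0.8 0.2 255; -1.3 10 -0.7 0.1 255; 0 10 0 0 255; 0 0 0 0 255; 0 0 0 0 255")

```text
time: 6.32
position: [0.4422, 0.324, 0.0767]
tool_rot: [-1.569, -0.081, 0.08]
ft_force: [0.2, 0.4, -0.9]
grip_width: 0.132
```

>>> drive_tool(increments="0 2 0 0 255; 0 2 0 0 255; 0 1 0 0 255; 0 0 0 0 255; 0 0 0 0 255")

```text
time: 6.95
position: [0.4421, 0.324, 0.0718]
tool_rot: [-1.569, -0.081, 0.081]
ft_force: [0.6, -0.3, -0.7]
grip_width: 0.138
```

```bash
python3 snap.py s6 1
```

```text
6.95 [0.4421 0.324  0.0718] 5.88 0.138 [ 0.6 -0.3 -0.7] [-0.11  0.06  0.03]
```

View pics/s6.png

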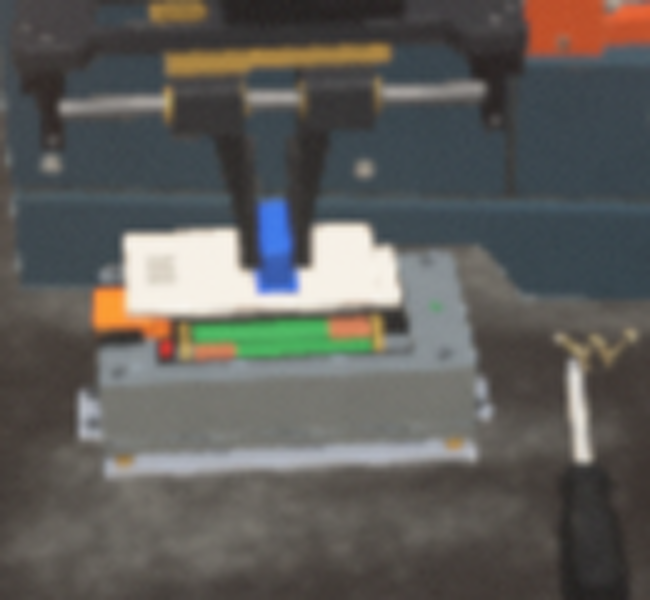

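View pics/s6t.png

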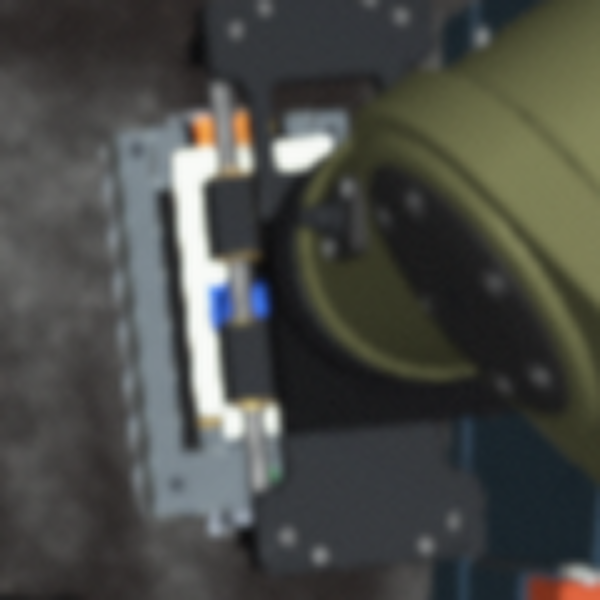

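```bash
python3 - <<'E'
from h import *
from bench import get_image
import cv2
d=get_image("top"); im=d["img"].astype(float); print(d['camera_from_world'][:1])
np.save("t6.npy",im)
for r in (182,186,190,206,210,214,218): print(r,[tuple(im[r,c].astype(int))for c in range(333,353)][::1] if r in(190,) else im[r,330:354].mean(1).astype(int))
E
```

```text
[[ 0.008958   -0.99960846  0.02650799  0.47223362]]
182 [ 85  94  95  87  93 121 134 135 136 134 122  92  58  42  72 161 232 247
 247 238 183  93  49  50]
186 [ 83 102 121 113 100 112 126 132 134 134 134 121  83  49  62 147 227 245
 247 242 209 127  61  48]
190 [(np.int64(93), np.int64(96), np.int64(97)), (np.int64(80), np.int64(83), np.int64(83)), (np.int64(87), np.int64(93), np.int64(94)), (np.int64(109), np.int64(119), np.int64(125)), (np.int64(122), np.int64(133), np.int64(141)), (np.int64(124), np.int64(136), np.int64(143)), (np.int64(125), np.int64(136), np.int64(144)), (np.int64(123), np.int64(134), np.int64(142)), (np.int64(111), np.int64(121), np.int64(129)), (np.int64(82), np.int64(89), np.int64(93)), (np.int64(50), np.int64(52), np.int64(55)), (np.int64(44), np.int64(44), np.int64(45)), (np.int64(86), np.int64(86), np.int64(83)), (np.int64(174), np.int64(177), np.int64(169)), (np.int64(235), np.int64(238), np.int64(232)), (np.int64(247), np.int64(249), np.int64(245)), (np.int64(247), np.int64(249), np.int64(246)), (np.int64(237), np.int64(241), np.int64(235)), (np.int64(179), np.int64(184), np.int64(175)), (np.int64(93), np.int64(96), np.int64(91))]
206 [ 74  77  81 102 122 110  94 106 125 134 134 135 135 120  84  50  62 146
 227 245 247 241 210 132]
210 [ 72  73  77  86  99  96  84  92 117 131 134 136 133 122  90  55  46  83
 171 235 247 247 238 179]
214 [ 62  67  70  75  89 109 106 102 119 132 135 136 135 133 117  81  50  67
 156 232 246 248 241 201]
218 [ 63  67  67  72  91 111 101  85  95 119 132 134 134 133 118  84  50  54
 118 202 240 247 247 235]
```

```bash
python3 - <<'E'
from h import *
from scipy.optimize import fsolve
def back(u,v,z): return fsolve(lambda q:proj("top",[q[0],q[1],z])-[u,v],[.44,.33])
n=np.array([-np.sin(np.radians(5.88)),np.cos(np.radians(5.88))])
for L in(.003,.006):
  for r,b,c in((182,341.05,344.9),(186,341.8,345.0),(190,342.,345.7),(206,343.85,347.),(210,344.,347.7),(214,344.75,347.9),(218,344.85,348.3)):
    B=back(b,r,.04+L)@n; C=back(c,r,.0649)@n; print(L,r,round((B-C)*1e3,2),end=' ')
  print()
E
```

```text
0.003 182 3.56 0.003 186 2.31 0.003 190 3.26 0.003 206 2.2 0.003 210 3.25 0.003 214 2.19 0.003 218 2.77 
0.006 182 4.07 0.006 186 2.82 0.006 190 3.77 0.006 206 2.71 0.006 210 3.76 0.006 214 2.7 0.006 218 3.28
```

>>> drive_tool(increments="0 1.5 0.5 0 255; 0 1.5 0.5 0 255; 0 1 0 0 255; 0 1 0 0 255; 0 0 0 0 255; 0 0 0 0 255")

```text
time: 7.85
position: [0.442, 0.325, 0.0668]
tool_rot: [-1.569, -0.081, 0.081]
ft_force: [0.1, -0.0, -1.0]
grip_width: 0.135
```

>>> drive_tool(increments="0 1 0 0 255; 0 0.7 0 0 255; 0 0.7 0 0 255; 0 0 0 0 255")

```text
time: 8.35
position: [0.442, 0.325, 0.0643]
tool_rot: [-1.569, -0.081, 0.081]
ft_force: [0.1, 0.5, -0.8]
grip_width: 0.138
```

>>> drive_tool(increments="0 0.7 0 0 255; 0 0.7 0 0 255; 0 0.7 0 0 255; 0 0 0 0 255")

```text
time: 8.85
position: [0.442, 0.3249, 0.0622]
tool_rot: [-1.569, -0.081, 0.081]
ft_force: [-0.0, 0.3, -0.2]
grip_width: 0.134
```

```bash
python3 snap.py s7 1
```

```text
8.85 [0.442  0.3249 0.0622] 5.88 0.134 [-0.   0.3 -0.2] [-0.12  0.05 -0.04]
```

View pics/s7.png

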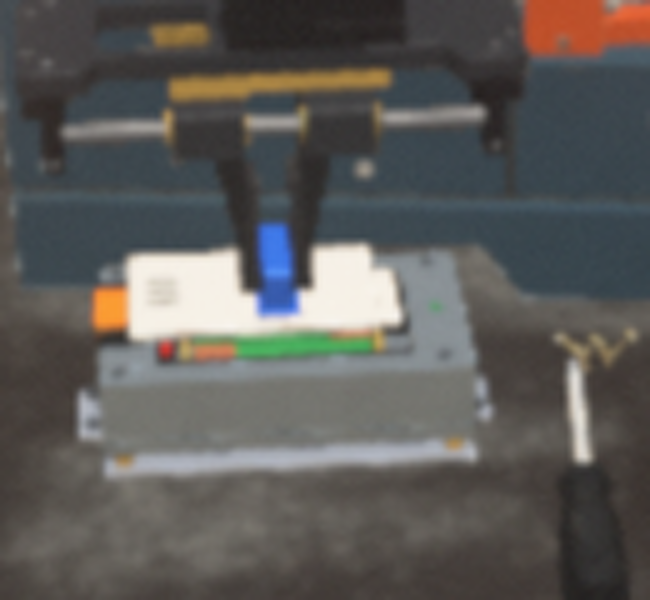

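>>> drive_tool(increments="0 0.7 0 0 255; 0 0.7 0 0 255; 0 0 0 0 255")

```text
time: 9.32
position: [0.442, 0.325, 0.0611]
tool_rot: [-1.569, -0.081, 0.081]
ft_force: [-0.9, -0.9, 0.9]
grip_width: 0.137
```

>>> drive_tool(increments="0 0.7 0 0 255; 0 0.7 0 0 255; 0 0 0 0 255")

```text
time: 9.7
position: [0.4418, 0.3251, 0.06]
tool_rot: [-1.569, -0.081, 0.081]
ft_force: [-2.8, -1.3, 5.3]
grip_width: 0.135
```

>>> drive_tool(increments="0 0.7 0 0 255; 0 0.7 0 0 255; 0 0 0 0 255")

```text
time: 10.07
position: [0.4417, 0.3253, 0.0588]
tool_rot: [-1.569, -0.08, 0.081]
ft_force: [-3.7, -1.6, 6.8]
grip_width: 0.14
```

```bash
python3 snap.py s8 1
```

```text
10.075 [0.4417 0.3253 0.0588] 5.9 0.14 [-3.7 -1.6  6.8] [-0.41  0.52 -0.02]
```

View pics/s8.png

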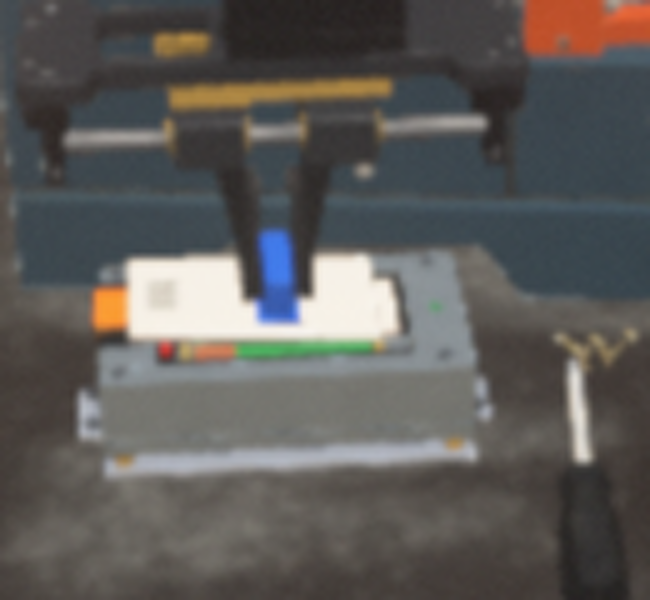

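View pics/s8t.png

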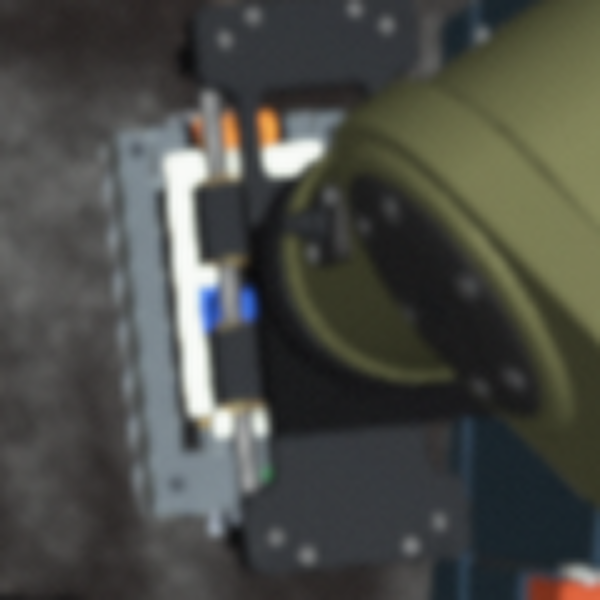

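>>> drive_tool(increments="0 -0.7 0 0 205; 0 -0.7 0 0 195; 0 0 0 0 195; 0 0 0 0 195; 0 0 0 0 195")

```text
time: 10.8
position: [0.442, 0.3249, 0.0594]
tool_rot: [-1.569, -0.081, 0.08]
ft_force: [-0.6, 0.3, 0.1]
grip_width: 0.237
```

```bash
python3 snap.py s9 1
```

```text
10.8 [0.442  0.3249 0.0594] 5.88 0.237 [-0.6  0.3  0.1] [-0.1   0.03  0.02]
```

View pics/s9.png

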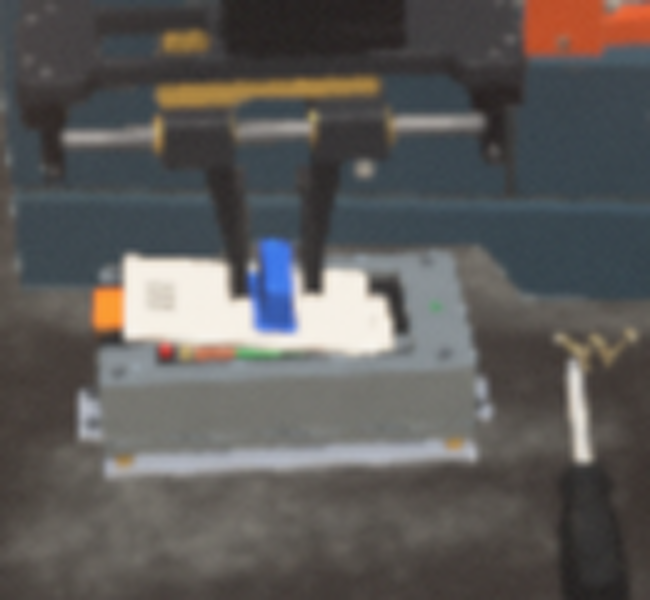

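View pics/s9t.png

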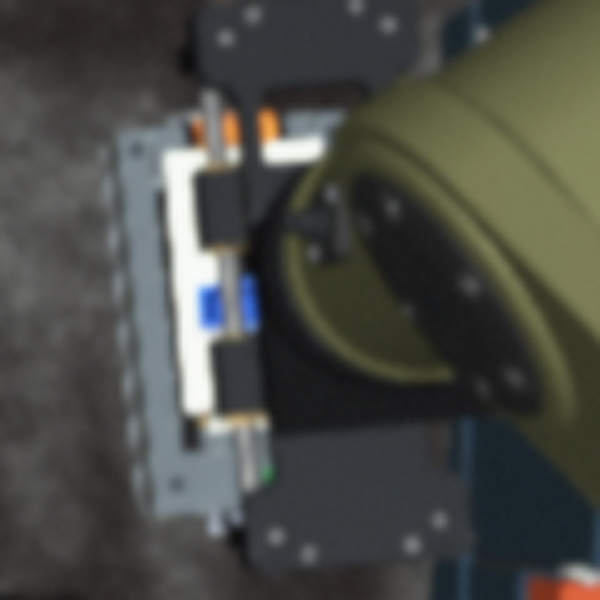

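The cover now lies tilted: back end on the catch at (125,300), lip down in the bay at (390,330), with a dark gap to the slot roof. Next I push it toward -x with the rear finger.

>>> drive_tool(increments="0 2 0 0 195; -2 1 0 0 195; -2 0 0 0 195; -2 0 0 0 195; -2 0 0 0 195; 0 0 0 0 195; 0 0 0 0 195")

```text
time: 11.78
position: [0.434, 0.3242, 0.0565]
tool_rot: [-1.569, -0.081, 0.081]
ft_force: [0.1, 0.3, 0.7]
grip_width: 0.233
```

>>> drive_tool(increments="-1 0 0 0 195; -1 0 0 0 195; -1 0 0 0 195; 0 0 0 0 195; 0 0 0 0 195")

```text
time: 12.4
position: [0.431, 0.3239, 0.0565]
tool_rot: [-1.569, -0.081, 0.081]
ft_force: [-0.3, -0.5, 0.3]
grip_width: 0.233
```

```bash
python3 snap.py s10 1
```

```text
12.4 [0.431  0.3239 0.0565] 5.88 0.233 [-0.3 -0.5  0.3] [-0.09  0.04  0.01]
```

View pics/s10.png

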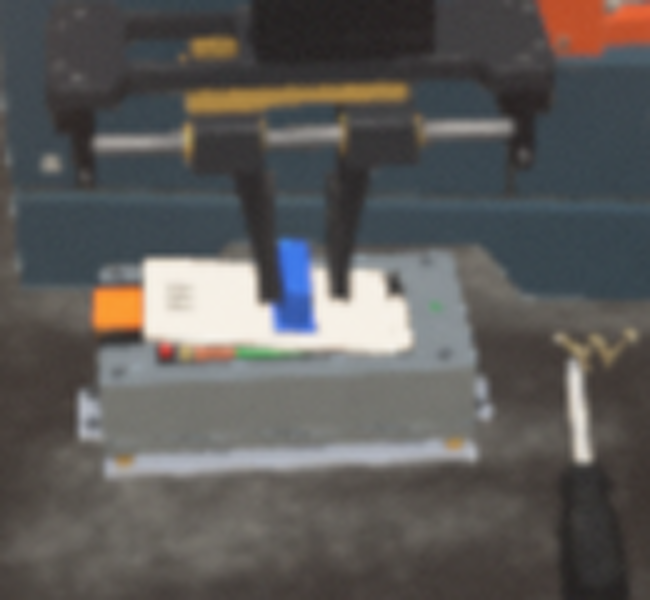

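View pics/s10t.png

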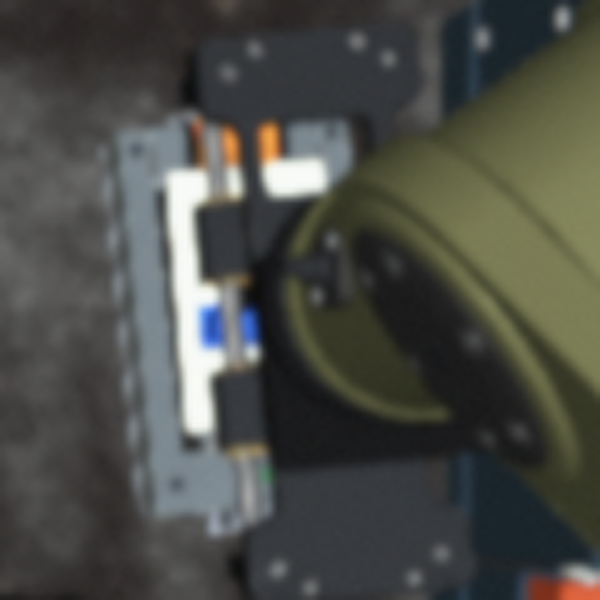

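>>> drive_tool(increments="-1 0 0 0 195; -1 0 0 0 195; -1 0 0 0 195; 0 0 0 0 195; 0 0 0 0 195")

```text
time: 13.12
position: [0.428, 0.3235, 0.0565]
tool_rot: [-1.569, -0.081, 0.081]
ft_force: [-0.3, -0.1, -1.1]
grip_width: 0.233
```

>>> drive_tool(increments="-0.7 0 0 0 195; -0.7 0 0 0 195; 0 0 0 0 195; 0 0 0 0 195")

```text
time: 13.62
position: [0.4266, 0.3234, 0.0565]
tool_rot: [-1.569, -0.081, 0.081]
ft_force: [-0.7, 0.5, -0.3]
grip_width: 0.236
```

```bash
python3 snap.py s11 1
```

```text
13.625 [0.4266 0.3234 0.0565] 5.88 0.236 [-0.7  0.5 -0.3] [-0.07  0.04  0.01]
```

View pics/s11.png

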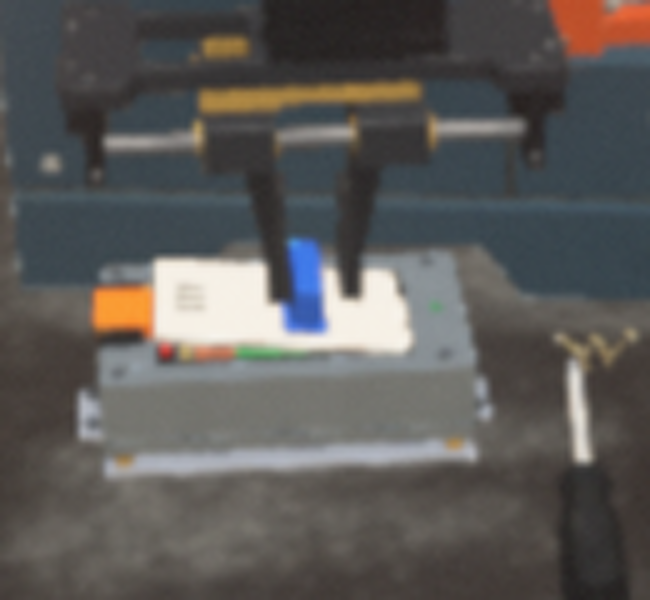

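View pics/s11t.png

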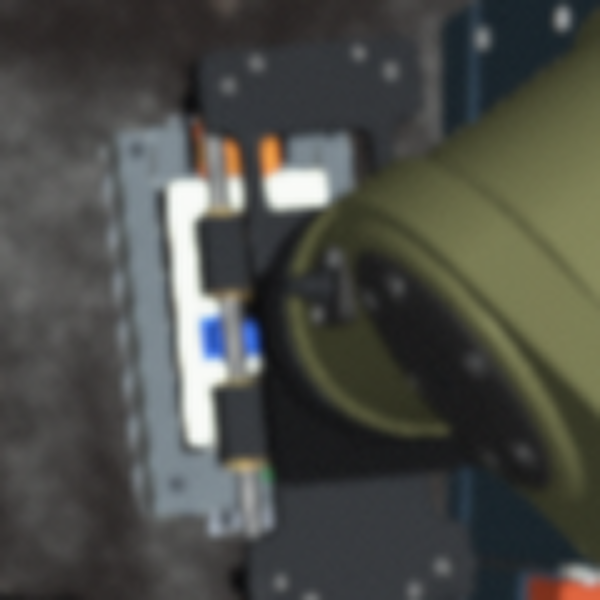

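>>> drive_tool(increments="-0.6 0 0 0 195; -0.6 0 0 0 195; 0 0 0 0 195; 0 0 0 0 195")

```text
time: 14.22
position: [0.4255, 0.3233, 0.0565]
tool_rot: [-1.569, -0.081, 0.081]
ft_force: [0.1, -0.4, -0.4]
grip_width: 0.236
```

>>> drive_tool(increments="-0.6 0 0 0 195; -0.6 0 0 0 195; 0 0 0 0 195; 0 0 0 0 195")

```text
time: 14.72
position: [0.4243, 0.3232, 0.0565]
tool_rot: [-1.569, -0.081, 0.081]
ft_force: [0.8, 0.9, 0.4]
grip_width: 0.239
```

>>> drive_tool(increments="-0.6 0 0 0 195; -0.6 0 0 0 195; 0 0 0 0 195; 0 0 0 0 195")

```text
time: 15.22
position: [0.4238, 0.3232, 0.0568]
tool_rot: [-1.569, -0.081, 0.079]
ft_force: [2.4, -0.0, 0.6]
grip_width: 0.239
```

```bash
python3 snap.py s12 1
```

```text
15.225 [0.4238 0.3232 0.0568] 5.87 0.239 [ 2.4 -0.   0.6] [ 0.07 -0.56 -0.02]
```

View pics/s12.png

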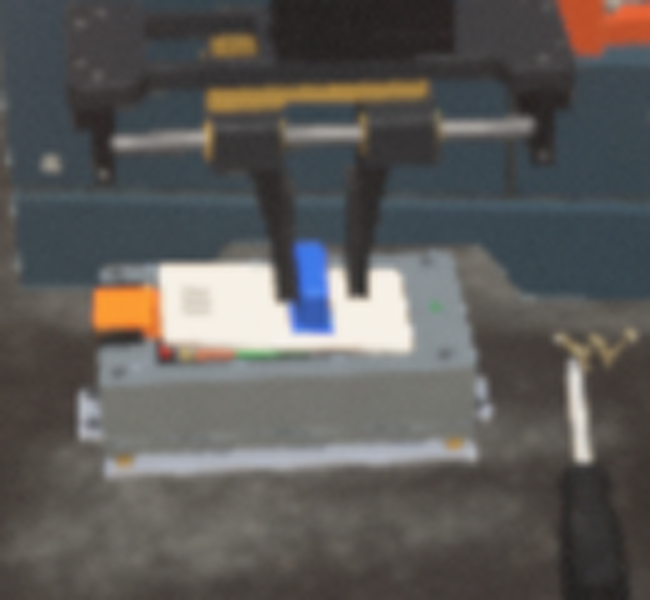

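View pics/s12t.png

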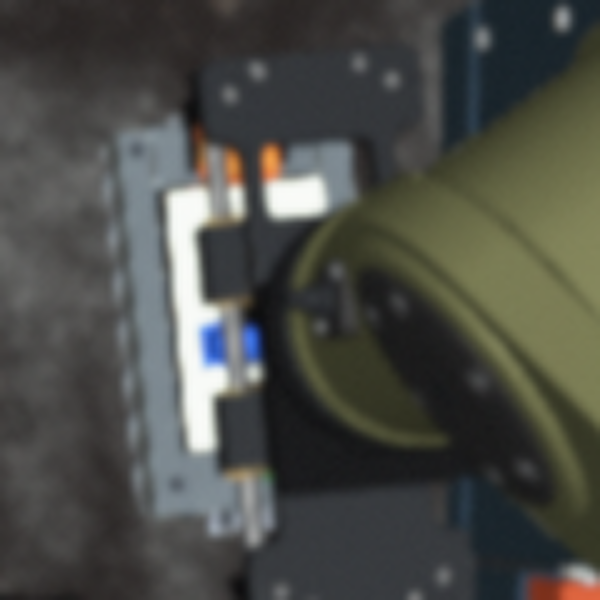

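The plate's front edge is now against the roof edge (2.4 N) and the lip no longer shows. The back edge rests on the catch slope at (160,305). I'll let go of the bar, close the fingers and move over the back end.

>>> drive_tool(increments="4 0 0 0 195; 0 -12 0 0 195; 0 -14 0 0 195; 0 0 0 0 255; 15 0 0 0 255; 15 0 0 0 255; 9 0 0 0 255; 0 0 0 0 255; 0 0 0 0 255")

```text
time: 16.45
position: [0.4656, 0.3273, 0.0821]
tool_rot: [-1.57, -0.08, 0.081]
ft_force: [-0.2, 0.9, -0.0]
grip_width: 0.005
```

```bash
python3 snap.py s13 1
```

```text
16.45 [0.4656 0.3273 0.0821] 5.88 0.005 [-0.2  0.9 -0. ] [-0.13  0.05 -0.02]
```

View pics/s13.png

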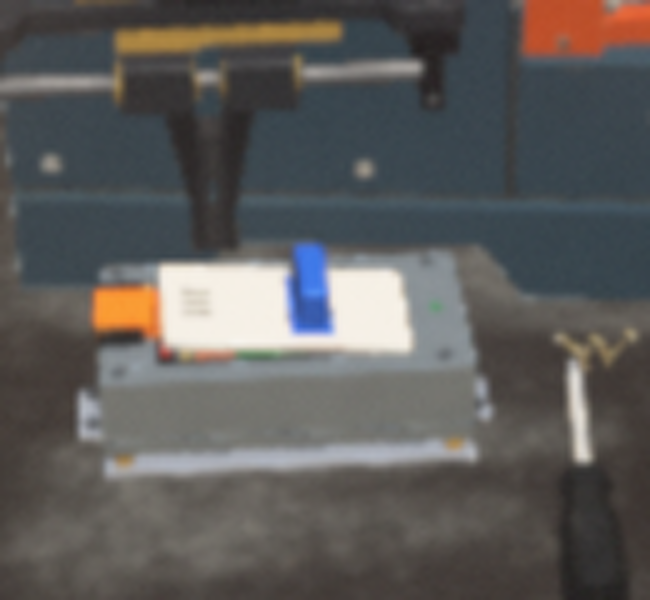

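View pics/s13t.png

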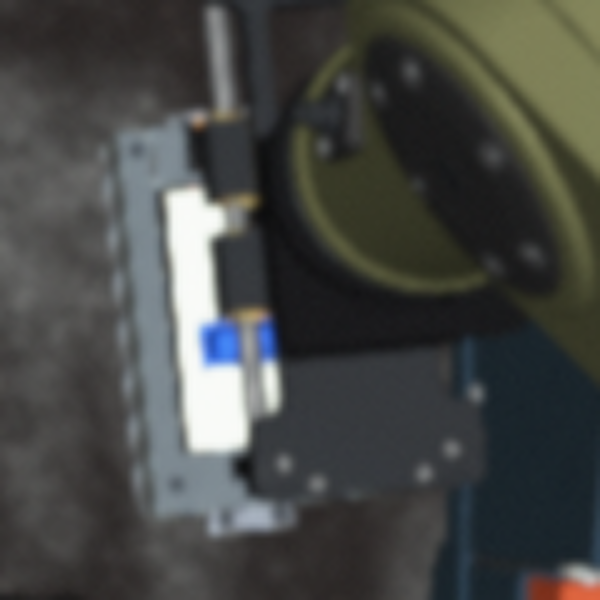

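>>> drive_tool(increments="0 8 0 0 255; 0 8 0 0 255; 0 4 0 0 255; 0 2 0 0 255; 0 0 0 0 255; 0 0 0 0 255")

```text
time: 17.3
position: [0.4661, 0.3275, 0.0607]
tool_rot: [-1.569, -0.081, 0.08]
ft_force: [-0.3, -1.6, 0.8]
grip_width: 0.009
```

>>> drive_tool(increments="0 1 0 0 255; 0 1 0 0 255; 0 1 0 0 255; 0 1 0 0 255; 0 0 0 0 255; 0 0 0 0 255")

```text
time: 18.05
position: [0.4659, 0.3275, 0.0565]
tool_rot: [-1.569, -0.081, 0.081]
ft_force: [-0.1, 0.0, 0.8]
grip_width: 0.011
```

>>> drive_tool(increments="0 1 0 0 255; 0 1 0 0 255; 0 1 0 0 255; 0 0 0 0 255; 0 0 0 0 255")

```text
time: 18.68
position: [0.466, 0.3275, 0.0537]
tool_rot: [-1.569, -0.081, 0.08]
ft_force: [-0.2, -0.3, 1.7]
grip_width: 0.011
```

>>> drive_tool(increments="0 1 0 0 255; 0 1 0 0 255; 0 0 0 0 255; 0 0 0 0 255")

```text
time: 19.18
position: [0.466, 0.3277, 0.0519]
tool_rot: [-1.569, -0.081, 0.08]
ft_force: [-2.1, -0.8, 5.9]
grip_width: 0.008
```

>>> drive_tool(increments="0 1 0 0 255; 0 1 0 0 255; 0 0 0 0 255; 0 0 0 0 255")

```text
time: 19.68
position: [0.4658, 0.3273, 0.0491]
tool_rot: [-1.57, -0.08, 0.081]
ft_force: [0.3, 0.8, -0.1]
grip_width: 0.006
```

```bash
python3 snap.py s14 1
```

```text
19.675 [0.4658 0.3273 0.0491] 5.88 0.006 [ 0.3  0.8 -0.1] [-0.07 -0.    0.02]
```

View pics/s14.png

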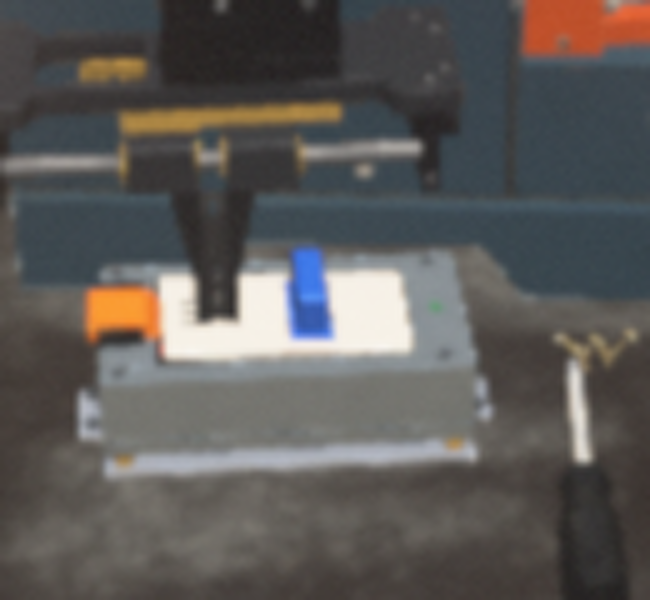

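View pics/s14t.png

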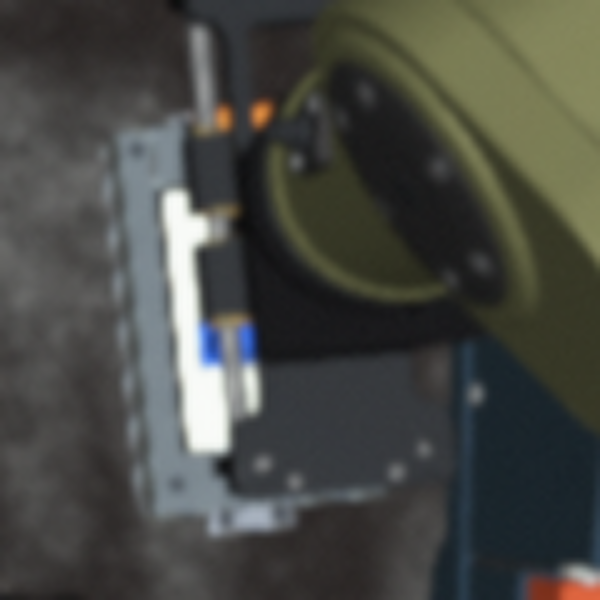

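The catch is pushed back (its left end at 87, was 93) and the cover is nearly down. It hasn't snapped over yet, so I'll keep pressing gently.

>>> drive_tool(increments="0 0.8 0 0 255; 0 0.8 0 0 255; 0 0 0 0 255; 0 0 0 0 255")

```text
time: 20.27
position: [0.4658, 0.3274, 0.0477]
tool_rot: [-1.569, -0.081, 0.081]
ft_force: [-0.3, 0.7, 0.5]
grip_width: 0.004
```

>>> drive_tool(increments="0 0.7 0 0 255; 0 0.7 0 0 255; 0 0 0 0 255; 0 0 0 0 255")

```text
time: 20.78
position: [0.466, 0.3275, 0.0468]
tool_rot: [-1.569, -0.081, 0.08]
ft_force: [-0.7, -1.3, 3.8]
grip_width: 0.001
```

>>> drive_tool(increments="0 0.7 0 0 255; 0 0.7 0 0 255; 0 0 0 0 255; 0 0 0 0 255")

```text
time: 21.28
position: [0.466, 0.3275, 0.0468]
tool_rot: [-1.569, -0.08, 0.081]
ft_force: [-3.6, -3.5, 13.4]
grip_width: 0.008
```

```bash
python3 snap.py s15 1
```

```text
21.275 [0.466  0.3275 0.0468] 5.87 0.008 [-3.6 -3.5 13.4] [-0.75  0.99 -0.04]
```

View pics/s15.png

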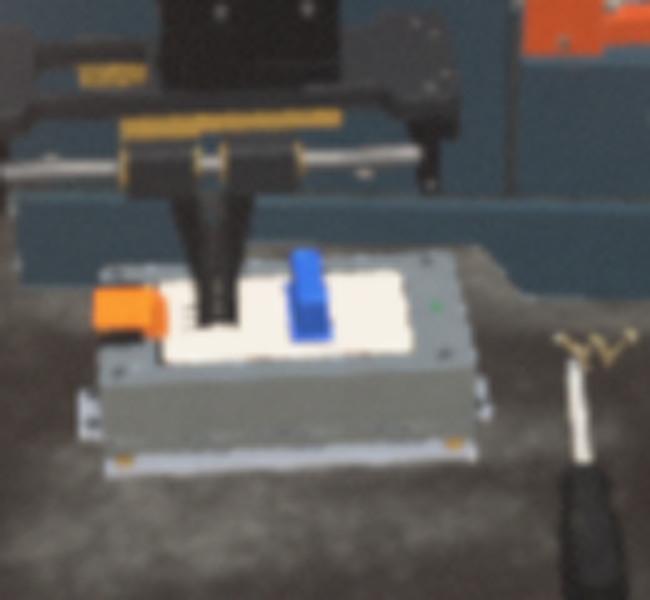

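The catch has returned (left end at 93) and its nose overlaps the plate at 165. The cover now stops hard at z = 0.0468. I'll retreat and check.

>>> drive_tool(increments="0 -1.5 0 0 255; 0 -5 0 0 255; 0 -20 0 0 255; 0 -30 0 0 255; 0 -40 0 0 255; 0 -40 10 0 255; 0 -20 40 0 255; 0 0 55 0 255; 0 0 55 0 255; 0 0 55 0 255; 0 0 0 0 255; 0 0 0 0 255")

```text
time: 22.88
position: [0.4441, 0.5406, 0.2007]
tool_rot: [-1.571, -0.081, 0.081]
ft_force: [-0.1, -0.3, 0.0]
grip_width: 0.006
```

```bash
python3 snap.py s16 1; python3 - <<'E'
from bench import get_image
import cv2
for n in("side","top"): cv2.imwrite(f"pics/f{n}.png",get_image(n)["img"][:,:,::-1])
E
```

```text
22.875 [0.4441 0.5406 0.2007] 5.88 0.006 [-0.1 -0.3  0. ] [-0.13  0.05 -0.01]
```

View pics/s16.png

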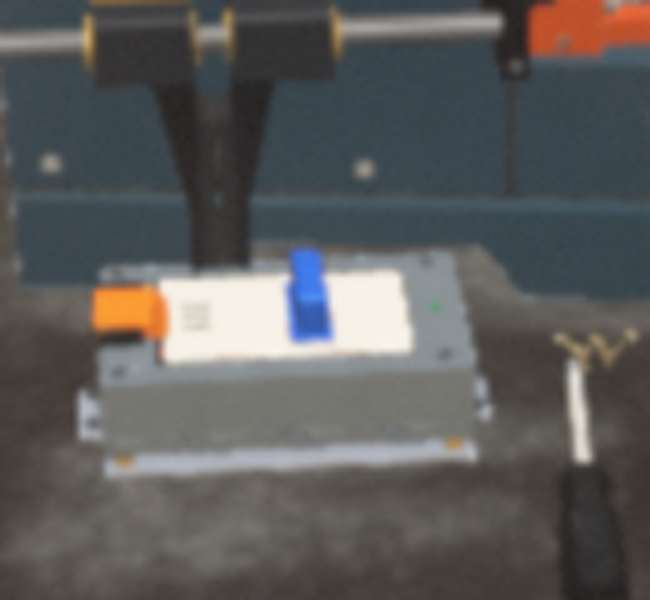

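View pics/s16t.png

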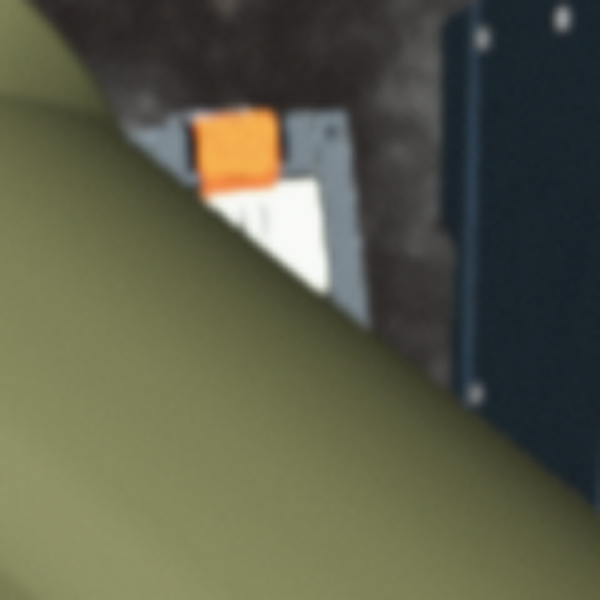

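View pics/fside.png

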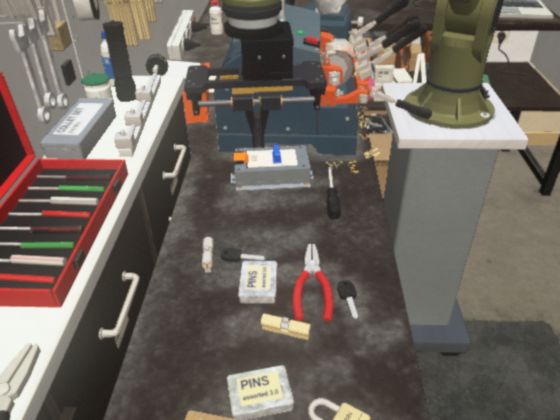

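The side view shows the cover flush with the catch nose over its back edge. The top view shows the same at (240,185). The bystanders are unmoved and the arm is clear, so I'm handing in.

```bash
python3 -c "
from bench import workorder
print(workorder.close_job())"
```

```text
the job is handed in; nothing more can be done
None
```

The battery bay is closed: the cover is hooked under the slot roof, snapped under the orange catch and lies flush. I handed the job in at about 23 s.

- **How it went:** I picked the cover up by its bar. The tool cannot tilt, so I lowered the cover level onto the catch and guides (up to about 7 N) and let its front drop into the bay, leaving the back end raised. I then pushed it forward until its front edge met the roof edge (2.4 N). Closed fingertips pressed the back end down until the catch snapped.
- **Forces:** The catch gave way at about 4–6 N. The highest reading was about 14 N, once the cover was already seated. These are readings at the end of each move, so brief peaks in between would not show.
- **Last checks:** Both cameras showed the catch back at rest with its nose over the cover's back edge. The side view showed the cover flush with the top face. It stopped hard at z = 46.8 mm, which puts the unit's lift at about 6.8 mm. In the side view nothing else on the bench had moved, and the arm was clear, reading no contact force.
- **Not checked or disagreeing:**
  - The cover switch and catch travel were not in the robot's state, so I judged "fully home" only from the pictures and the hard stop.
  - In the last top view the arm hid most of the cover.
  - The cameras differed by 2–3 mm in y when I was lining the cover up; it still dropped in freely.

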